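# Load the ink bottle and turn the carousel to the front

### The job

Lift the tall nozzle bottle out of the steel tray, stand it upright in the one empty cup of the ink carousel and let go of it; then turn the carousel until that bottle stands squarely in line with the steel pointer of the carousel's foot. Finish while still holding the bar handle on top of the carousel in the gripper, keeping the carousel still. Leave the two squat jars in the tray, and the razor and the fibre tub where they are.

Things in the scene. Friction and masses are not known exactly. Their poses are not given: they have to be found in the camera images.
- bottle: the ink bottle to load, loose, amber, standing upright in the tray between or beside two squat jars, same shape as those on the carousel. 90 mm tall: round body 30 mm across and 60 mm high, then a black cap 21 mm across up to 78 mm and a thin nozzle tip; 50 g or so. Origin: centre of its underside, z up along the bottle.
- tray: fixed open steel tray, outside 120 mm (its x) by 210 mm (its y), 40 mm high, walls and floor 3 mm. Origin: centre of its underside. The bottle and the two jars stand in a row along its y axis, about 66 mm apart, so there is room for fingers either side of the bottle along the tray's x axis (about 36 mm or more).
- jar1: squat white jar with black lid, loose, 40 mm across, 38 mm tall, stands in the tray; leave it there. Origin: centre of its underside.
- jar2: second squat jar, the same as jar1.
- handle (a point): centre of the steel bar handle above the centre of the carousel: 62 mm long (along the carousel's y axis), 14 mm thick (the carousel's x axis: pinch it along this), 28 mm high. The point is 148 mm above the table, on the carousel's vertical axis. The bar is fixed to the carousel and turns with it. A post 22 mm thick carries it.
- carousel: the turning part of the carousel. Origin: on the turning axis, on the table; its -x axis points to the empty cup, so that cup is at the pointer when this -x axis and that of foot agree. Turns freely either way about the vertical, without stops, with light friction (about 0.03 N m) and no spring: it stays where it is left.
- foot: the carousel's fixed foot. Origin: on the turning axis, on the table; its -x axis points to the pointer. The deck is a disc 244 mm across, its top 34 mm above the table, with five cups 72 degrees apart on a circle of 90 mm radius. In the other four cups stand bottles of the same shape as bottle, push-fitted and fixed to the deck, tops 125 mm above the table.
- pocket (a point): centre of the empty cup's inner floor, 35 mm above the table, 90 mm from the axis; turns with the carousel. The cup is a short aluminium ring 38 mm across inside, 44 mm outside, its rim 20 mm above its floor; the bottle stands loose in it and can tip out if the carousel is jerked.
- front (a point): fixed point above the foot, 90 mm from the axis in the direction of the pointer, 34 mm above the table: where the bottle must come to stand. The pointer is a steel block, 30 mm high, set cornerwise on a black arm (36 mm wide, reaching 175 mm from the axis) of the fixed foot, 150 mm from the axis, on the robot's side of the carousel.
- razor: black razor lying beyond the work, 110 mm long, loose; leave it alone.
- tub: open brown fibre tub, 84 mm across, 65 mm tall, loose, beyond the work; leave it alone.
Mind the look-alikes: they are no part of the job. What is shaped like the jar1 but green is not meant.

How it is judged:
By the outcome, as a careful person would: the job done as asked, in the order asked, and still so for the second after the job is handed in, while the arm keeps its last pose, push and grip.
It also fails if it takes over 72 s, if anything falls off the work surface, if the arm or the gripper's body presses on something with over 40 N, if the wrist force passes 120 N, or if a joint passes its speed limit or range.

### The arm

A 6-joint arm with a two-finger parallel gripper is mounted at the origin on the work surface. World frame = base frame: x ahead of the robot, y to its left, z up, the work surface at z = 0. Lengths are in m, angles in rad, forces in N, time in s.
With the tool pointing down it reaches from about 0.35 to 0.975 m from the base axis. Payload 17.4 kg.
Tool frame: the origin (TCP) lies midway between the tips of the shut fingers; the grasp point (between the pads) lies robot.grip_point_offset behind it (robot.grip_point_offset is the distance from the TCP to the grasp point, in m); z points along the fingers, y is the line along which they close (so a half turn about z gives the same grasp; the last joint's range is limited). The gripper opens to 85 mm and grips with 20 to 120 N. Pads are 22 mm wide; open, the fingers measure 114 mm over their backs; the gripper's body (76 mm by 85 mm) begins 54 mm behind the grasp point. The pads swing forward as they close: fully open they stand 13 mm farther back than shut.
Start: joints at [-1.183, 0.116, 1.442, -0, 1.584, -0.038], TCP at [0.279, -0.615, 0.199] pointing down, gripper open.
Joint ranges: [-2.83, 2.83], [-0.83, 2.19], [0.07, 2.5], [-1.14, 4.28], [0.01, 3], [-2.97, 2.97]. Speed limits (rad/s): [1.89, 1.89, 2.22, 3.14, 3.14, 3.14].

### API

Orientations are given as a 3x3 rotation matrix whose columns are the frame's x, y, z axes.
In Python, from rig import robot gives the robot as it stands. The module is installed in compiled form; this text tells all that it offers.
- The arm moves only by the tool apply_moves, never from a script. Its argument "rows" is a list of rows, each a list of 2 entries, a list of its own where there are three numbers: the shift along the world's x, y, z in m, then the turn, a rotation vector about the world's x, y, z in rad. A call has 1 to 5 rows; each row shifts and turns the commanded pose from where the row before left it; what a row does not reach is not made up. A row lasts 1/10 s, in which the tool goes at most 50 mm and 8.59 degrees, less where a joint would pass 70% of its speed; a pose out of reach is approached as far as the arm can. A call with a gripper value outside its range is refused whole. "hand" is the finger opening in m, from 0 to 0.0854, set as the call begins (left out, the last holds). The fingers move at their own pace and stop on an object; "grip_force" is the grip in N (left out, the last holds). Time passes only in rows, so rows that do not move let the fingers close. It gives the time, the measured TCP pose, the force, the opening and the grip force at its end, in the units of the state.
- robot.observe(): the state, without advancing time (a new reading comes with each control period).
- robot.snapshot(name): name is "side" or "top"; returns a dict with "color" (400x640x3 uint8, red, green, blue), "camera_matrix" (3x3 intrinsics, pixels), "R" (3x3) and "t" (3): a world point X has camera coordinates R X + t. Camera axes: x right, y down, z forward; pixel columns grow to the right and rows downward; lengths in m; the calibration is good to about 2 mm. A picture is of the moment at which its call begins. There is no depth.
- robot.sign_off(): hands the job in; it is judged then, once.
Trained networks look in a picture, given as the dict that the camera call returned (one of the last four; its "shot" number tells which), for a name from the list of things; names that differ only in an ending like _2 or _b are one class to them, and where a whole thing is asked for, a point or a joint stands for the part that bears it (a point fixed in the world has none). Each returns a list of dicts, best first, with "conf" (0 to 1); they miss things now and then, are a little off and sometimes report something else, mostly with a low value. They report only what shows in the picture. A call takes as long as a camera call. They do not tell look-alikes from the thing itself.
- robot.recognise(target, picture): "bbox" ([centre column, centre row, width, height] in pixels, round what is visible of it).
- robot.tip_of(target, picture): "location" ([row, column] in pixels: a listed point, or the origin of a listed thing).
The state is a dict: "t": time; "qpos": joint angles; "qvel": joint speeds; "tau": joint torques, N m; "tool_pos": TCP position; "tcp_rot": TCP orientation; "force": force on the tool from outside, world axes, zero at the start; "ft_torque": the same for the moment, N m; "finger_gap": finger opening in m; "finger_force": force on a finger pad.
Only numpy, scipy, OpenCV 4.12 (cv2) and the standard library are available. Lean on these libraries where they do the work, as an engineer would, in place of code of your own. Each camera call takes 0.05 s, during which the arm holds its last target. There are 200 camera calls.

## Working session

There is one attempt and no reset: what is moved stays moved. The work goes in short steps, Python scripts to look and compute and a tool call to move; the robot and the scene stay as the last step left them, time stands still between calls to the robot, and variables do not carry over. Pictures are saved under pics/ and viewed, at most 10 in all, crops included, and the job is handed in when it is done.

Besides the shell and the picture viewer there is one more tool, called after "Call:" by a JSON object that holds its "fn" and its "kwargs". apply_moves: Moves the arm, as the interface text tells. Its arguments: {"type":"object","properties":{"rows":{"type":"array","items":{"type":"array"}},"hand":{"type":"number"},"grip_force":{"type":"number"}},"required":["rows"]}

```bash
mkdir -p pics; cat > h.py <<'E'
from rig import robot
import numpy as np, cv2
def snap(n):
    return robot.snapshot(n)
def proj(p,X):
    c=p["R"]@np.array(X,float)+p["t"]; u=p["camera_matrix"]@c; return u[:2]/u[2]
def onz(p,uv,z):
    K,R,t=np.array(p["camera_matrix"]),np.array(p["R"]),np.array(p["t"])
    d=R.T@np.linalg.inv(K)@np.array([uv[0],uv[1],1.]); o=-R.T@t
    return o+d*(z-o[2])/d[2]
def save(p,f,box=None,s=1):
    im=p["color"][:,:,::-1]
    if box: im=im[box[1]:box[3],box[0]:box[2]]
    cv2.imwrite("pics/"+f,cv2.resize(im,None,fx=s,fy=s,interpolation=cv2.INTER_CUBIC))
E
python3 - <<'E'
from h import *
print(robot.grip_point_offset, robot.observe()["tcp_rot"])
ps={n:snap(n) for n in("top","side")}
for n,p in ps.items():
    save(p,n+"0.png"); print(n,"cam",-np.array(p["R"]).T@p["t"])
    for k,z in dict(bottle=.003,jar1=.003,jar2=.003,tray=0,handle=.148,pocket=.035,front=.034,carousel=0,foot=0).items():
        for d in robot.tip_of(k,p)[:3]:
            r,c=d["location"]; print(n,k,round(d["conf"],2),np.round([c,r]),onz(p,(c,r),z).round(4)[:2])
E
```

```text
0.0187 [[ 9.10704333e-01  4.13058587e-01 -4.71534046e-04]
 [ 4.13058855e-01 -9.10703660e-01  1.10737067e-03]
 [ 2.79811844e-05 -1.20325858e-03 -9.99999276e-01]]
top cam [ 0.50945362 -0.00729081  1.10792976]
top bottle 0.68 [255. 103.] [0.8156 0.1006]
top bottle 0.47 [370. 221.] [ 0.5292 -0.1783]
top jar1 0.84 [441. 257.] [ 0.4418 -0.3487]
top jar1 0.75 [396. 238.] [ 0.4878 -0.2383]
top jar1 0.51 [341. 210.] [ 0.5542 -0.1069]
top jar2 0.84 [441. 257.] [ 0.4418 -0.3487]
top jar2 0.75 [396. 238.] [ 0.4878 -0.2383]
top jar2 0.51 [341. 210.] [ 0.5542 -0.1069]
top handle 0.67 [361. 114.] [ 0.7528 -0.1379]
top handle 0.58 [180. 218.] [0.5323 0.2385]
top handle 0.22 [370. 222.] [ 0.5241 -0.1537]
top pocket 0.7 [198. 220.] [0.5303 0.2256]
top pocket 0.55 [230. 226.] [0.5179 0.1537]
top front 0.79 [208. 255.] [0.4499 0.2038]
top front 0.71 [370. 222.] [ 0.5257 -0.1727]
top carousel 0.85 [197. 220.] [0.5307 0.236 ]
top foot 0.81 [198. 220.] [0.5326 0.2344]
side cam [ 0.46595609 -0.64892204  0.64856596]
side bottle 0.81 [304. 301.] [ 0.5217 -0.1663]
side jar1 0.86 [309. 281.] [ 0.5413 -0.1167]
side jar1 0.56 [221. 328.] [ 0.3574 -0.1998]
side jar1 0.55 [300. 335.] [ 0.503  -0.2422]
side jar2 0.86 [309. 281.] [ 0.5413 -0.1167]
side jar2 0.56 [221. 328.] [ 0.3574 -0.1998]
side jar2 0.55 [300. 335.] [ 0.503  -0.2422]
side tray 0.97 [305. 305.] [ 0.5221 -0.1749]
side handle 0.97 [283. 140.] [0.5322 0.2426]
side handle 0.56 [392. 201.] [ 0.7304 -0.0569]
side pocket 0.66 [280. 194.] [0.5093 0.1565]
side front 0.83 [259. 186.] [0.4545 0.2032]
side carousel 0.96 [287. 186.] [0.5346 0.2354]
side carousel 0.25 [290. 187.] [0.5428 0.2319]
side foot 0.73 [297. 332.] [ 0.4987 -0.2328]
side foot 0.72 [287. 187.] [0.5344 0.234 ]
```

View pics/top0.png

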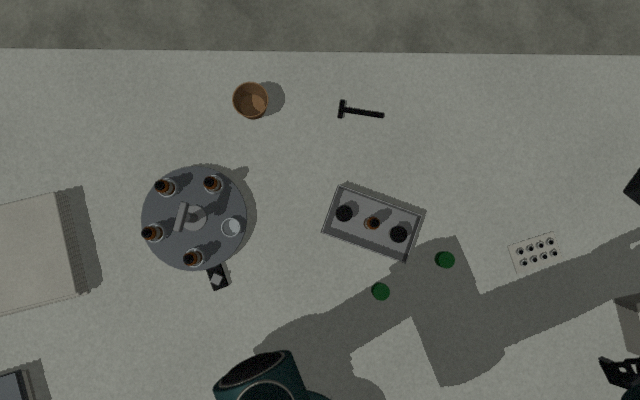

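View pics/side0.png

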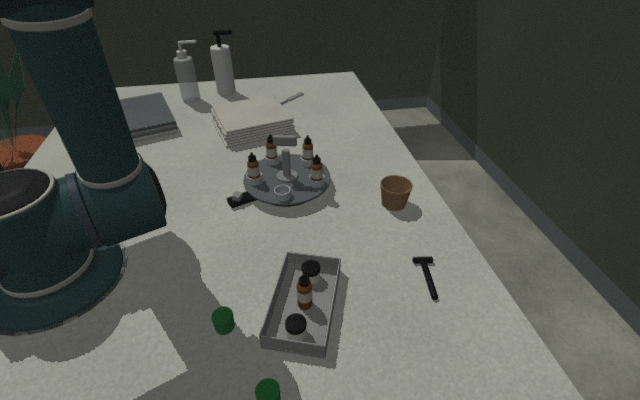

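Look-alikes in the top view: the loose bottle is at about (372,223), between the black-lidded jars at (344,213) and (398,234). The four carousel bottles, at (165,187), (212,183), (152,232) and (193,258), are fixed. The green jars at (380,291) and (445,259) are not part of the job. I choose the bottle at (372,223). The empty cup is at (230,226) and the pointer at (217,278). Next I'll check this with a model overlay in close crops.

```bash
cat >> h.py <<'E'
def ov(p,boxs,objs,f):
    ims=[]
    for box,s in boxs:
        im=cv2.resize(p["color"][box[1]:box[3],box[0]:box[2],::-1],None,fx=s,fy=s,interpolation=cv2.INTER_CUBIC)
        for x,y,z,r,c in objs:
            a=np.linspace(0,2*np.pi,40)
            q=np.array([(proj(p,(x+r*np.cos(b),y+r*np.sin(b),z))-box[:2]+.5)*s for b in a])
            cv2.polylines(im,[np.int32(q)],True,c,1)
        ims.append(im)
    return ims
def pad(ims,f):
    h=max(i.shape[0] for i in ims)
    cv2.imwrite("pics/"+f,np.hstack([cv2.copyMakeBorder(i,0,h-i.shape[0],0,4,0) for i in ims]))
E
python3 - <<'E'
from h import *
A=np.array([.5335,.2345]); 
def pol(d,r): return A+r*np.array([np.cos(np.radians(d)),np.sin(np.radians(d))])
B=np.array([.522,-.171]); R=(0,0,255);G=(0,255,0);Y=(0,255,255)
P=pol(254.2,.09)
o=[(*B,.003,.015,G),(*B,.063,.015,R),(*B,.081,.0105,Y),(*P,.055,.022,R),(*P,.055,.019,G),(*A,.034,.122,Y),(*A,.162,.004,R),(*pol(200.8,.15),.03,.003,R)]
for k in range(1,5): o.append((*pol(254.2+72*k,.09),.112,.0105,G))
p=snap("top"); a=ov(p,[((135,155,265,300),3),((310,175,435,270),3)],o,0)
p2=snap("side"); b=ov(p2,[((220,125,340,215),3),((255,245,350,360),3)],o,0)
pad(a,"ovt.png");pad(b,"ovs.png")
for n,p in(("t",p),("s",p2)):
    for k in("bottle","handle","pocket"):
        for d in robot.recognise(k,p)[:2]: print(n,k,np.round(d["bbox"],1),round(d["conf"],2))
E
```

```text
t handle [194.7 220.  107.6 105.3] 0.56
t pocket [194.5 217.4 107.4 107.8] 0.73
s bottle [301.9 291.7  13.9  36. ] 0.72
s pocket [287.3 169.6  84.   69. ] 0.59
```

View pics/ovt.png

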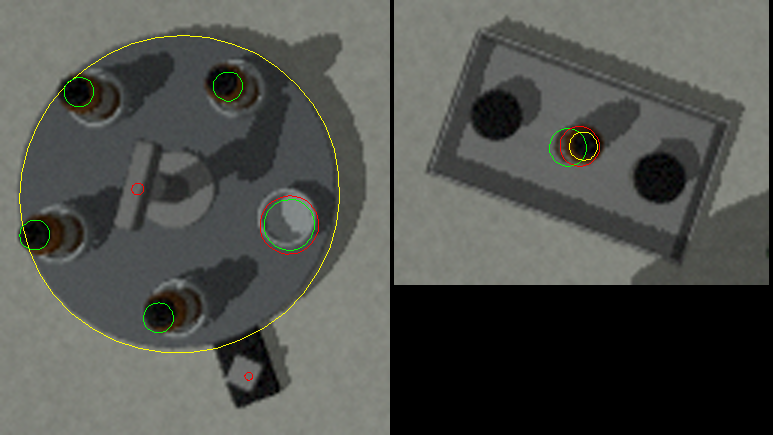

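View pics/ovs.png

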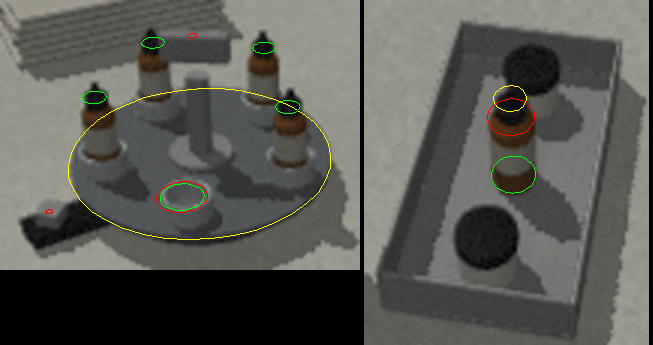

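The overlays agree with both pictures: the bottle is confirmed between the two black-lidded jars at (0.522,-0.171), the cup is about 3 mm further in +x than drawn, and the axis fits. Moving above the bottle now.

Call:
{"fn": "apply_moves", "kwargs": {"rows": [[[0.016,0.03,0],[0,0,0.045]],[[0.016,0.03,0],[0,0,0.045]],[[0.016,0.03,0],[0,0,0.045]],[[0.016,0.03,0],[0,0,0.045]],[[0.016,0.03,0],[0,0,0.045]]], "hand": 0.058, "grip_force": 30}}

```text
t: 1.9
tool_pos: [0.3592, -0.4635, 0.1989]
tcp_rot: [[0.795, 0.607, 0.0], [0.607, -0.795, -0.0], [0.0, 0.0, -1.0]]
force: [0.5, -0.3, 0.9]
finger_gap: 0.0582
finger_force: 0.0
```

Call:
{"fn": "apply_moves", "kwargs": {"rows": [[[0.016,0.03,0],[0,0,0.045]],[[0.016,0.03,0],[0,0,0.045]],[[0.016,0.03,0],[0,0,0.045]],[[0.016,0.03,0],[0,0,0.045]],[[0.016,0.03,0],[0,0,0.045]]]}}

```text
t: 2.4
tool_pos: [0.4393, -0.3135, 0.199]
tcp_rot: [[0.639, 0.769, 0.0], [0.769, -0.639, -0.0], [0.0, 0.0, -1.0]]
force: [-0.1, 0.5, -0.0]
finger_gap: 0.0576
finger_force: 0.0
```

Call:
{"fn": "apply_moves", "kwargs": {"rows": [[[0.016,0.03,0],[0,0,0.045]],[[0.016,0.03,0],[0,0,0.045]],[[0.016,0.03,0],[0,0,0.045]],[[0.016,0.03,0],[0,0,0.045]],[[0.016,0.03,0],[0,0,0.045]]]}}

```text
t: 2.9
tool_pos: [0.5193, -0.1634, 0.199]
tcp_rot: [[0.451, 0.892, 0.0], [0.892, -0.451, -0.0], [0.0, 0.0, -1.0]]
force: [0.8, 0.4, 0.9]
finger_gap: 0.0582
finger_force: 0.0
```

Call:
{"fn": "apply_moves", "kwargs": {"rows": [[[0,0,0],[0,0,0]],[[0,0,0],[0,0,0]]]}}

```text
t: 3.1
tool_pos: [0.5189, -0.1643, 0.1988]
tcp_rot: [[0.452, 0.892, -0.0], [0.892, -0.452, -0.0], [-0.0, 0.0, -1.0]]
force: [-0.0, -1.5, 0.0]
finger_gap: 0.0579
finger_force: 0.0
```

Call:
{"fn": "apply_moves", "kwargs": {"rows": [[[0.003,-0.007,-0.009],[0,0,0]],[[0,0,-0.04],[0,0,0]],[[0,0,-0.04],[0,0,0]],[[0,0,0],[0,0,0]]]}}

```text
t: 3.5
tool_pos: [0.519, -0.1721, 0.1041]
tcp_rot: [[0.455, 0.891, -0.008], [0.891, -0.455, 0.003], [-0.001, -0.008, -1.0]]
force: [-0.4, 0.3, -0.2]
finger_gap: 0.0577
finger_force: 0.0
```

```bash
python3 - <<'E'
from h import *
B=np.array([.522,-.171]); R=(0,0,255);G=(0,255,0);Y=(0,255,255)
o=[(*B,.003,.015,G),(*B,.063,.015,R),(*B,.081,.0105,Y)]
p=snap("side"); save(p,"x.png")
pad(ov(p,[((255,200,360,345),4)],o,0),"c1.png")
E
```

```text
(no output)
```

View pics/c1.png

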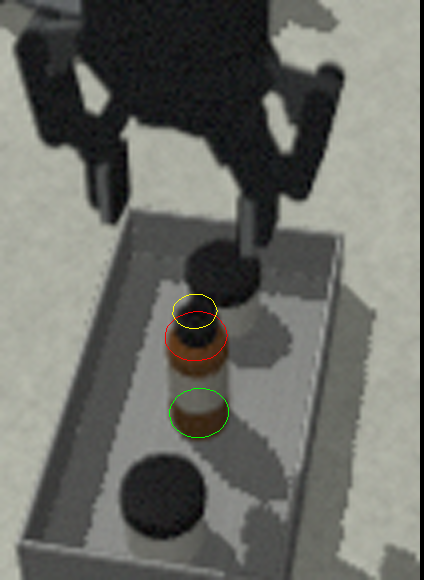

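Side crop: the fingers straddle the bottle at (197,370), clear of the jars at (222,270) and (163,495), and the overlay fits. Descending.

Call:
{"fn": "apply_moves", "kwargs": {"rows": [[[0.001,0.001,-0.025],[0,0,0]],[[0,0,-0.025],[0,0,0]],[[0,0,-0.022],[0,0,0]],[[0,0,0],[0,0,0]],[[0,0,0],[0,0,0]]]}}

```text
t: 4.05
tool_pos: [0.5236, -0.1715, 0.04]
tcp_rot: [[0.453, 0.891, 0.002], [0.891, -0.453, -0.001], [0.0, 0.002, -1.0]]
force: [-0.1, -0.4, 1.2]
finger_gap: 0.0582
finger_force: 0.0
```

Call:
{"fn": "apply_moves", "kwargs": {"rows": [[[0,0,0],[0,0,0]],[[0,0,0],[0,0,0]],[[0,0,0],[0,0,0]],[[0,0,0],[0,0,0]],[[0,0,0],[0,0,0]]], "hand": 0.02, "grip_force": 30}}

```text
t: 4.55
tool_pos: [0.5235, -0.171, 0.039]
tcp_rot: [[0.453, 0.892, 0.002], [0.892, -0.453, -0.001], [0.0, 0.002, -1.0]]
force: [1.1, -0.8, 6.3]
finger_gap: 0.0201
finger_force: 10.4
```

```bash
python3 - <<'E'
from h import *
p=snap("side"); q=snap("top")
pad(ov(p,[((255,230,360,345),4)],[],0)+ov(q,[((320,170,420,270),3)],[],0),"c2.png")
E
```

```text
(no output)
```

View pics/c2.png

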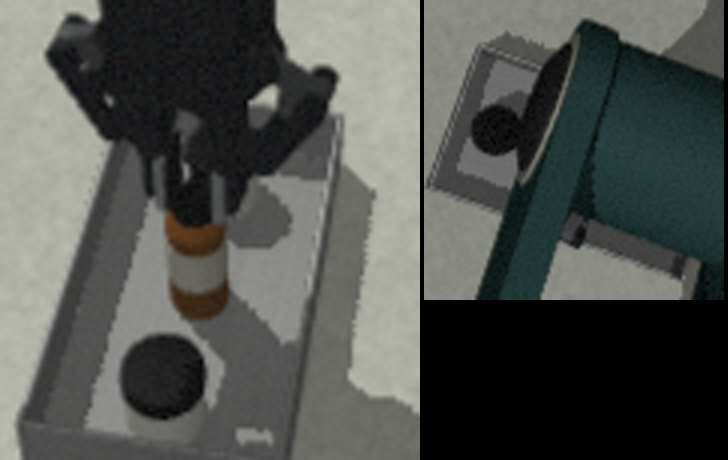

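The fingers closed on the black cap at about (192,200), above the shoulder, because the pads stand farther back when partly open. The bottle is still upright. I'll open, go 12 mm lower and grip the body.

Call:
{"fn": "apply_moves", "kwargs": {"rows": [[[0,0,0],[0,0,0]],[[0,0,0],[0,0,0]],[[0,0,0],[0,0,0]],[[0,0,0],[0,0,0]]], "hand": 0.055}}

```text
t: 5.05
tool_pos: [0.5227, -0.1707, 0.0377]
tcp_rot: [[0.453, 0.892, -0.0], [0.892, -0.453, 0.0], [-0.0, -0.0, -1.0]]
force: [-0.0, 0.1, -0.6]
finger_gap: 0.0554
finger_force: 0.0
```

Call:
{"fn": "apply_moves", "kwargs": {"rows": [[[0,0,-0.006],[0,0,0]],[[0,0,-0.006],[0,0,0]],[[0,0,0],[0,0,0]],[[0,0,0],[0,0,0]]]}}

```text
t: 5.45
tool_pos: [0.5226, -0.1707, 0.0254]
tcp_rot: [[0.453, 0.892, -0.001], [0.892, -0.453, 0.0], [-0.0, -0.001, -1.0]]
force: [0.6, -0.3, -0.2]
finger_gap: 0.0552
finger_force: 0.0
```

Call:
{"fn": "apply_moves", "kwargs": {"rows": [[[0,0,0],[0,0,0]],[[0,0,0],[0,0,0]],[[0,0,0],[0,0,0]],[[0,0,0],[0,0,0]],[[0,0,0],[0,0,0]]], "hand": 0.015}}

```text
t: 5.95
tool_pos: [0.523, -0.1708, 0.0262]
tcp_rot: [[0.453, 0.892, 0.001], [0.892, -0.453, -0.0], [0.0, 0.001, -1.0]]
force: [-0.6, 0.5, 4.4]
finger_gap: 0.0279
finger_force: 29.6
```

Call:
{"fn": "apply_moves", "kwargs": {"rows": [[[0,0,0.01],[0,0,0]],[[0,0,0.02],[0,0,0]],[[0,0,0.03],[0,0,0]],[[0,0,0],[0,0,0]],[[0,0,0],[0,0,0]]]}}

```text
t: 6.45
tool_pos: [0.523, -0.1708, 0.0866]
tcp_rot: [[0.453, 0.892, 0.001], [0.892, -0.453, -0.0], [0.0, 0.001, -1.0]]
force: [-0.6, -0.8, -0.8]
finger_gap: 0.0275
finger_force: 29.6
```

```bash
python3 - <<'E'
from h import *
o=robot.observe();print(o["tool_pos"],o["finger_gap"],o["force"])
x,y,z=o["tool_pos"]; b=z-.023
p=snap("side")
pad(ov(p,[((255,200,360,345),4)],[],0)+ov(p,[((255,200,360,345),4)],[(x,y,b,.015,(0,255,0)),(x,y,b+.06,.015,(0,0,255))],0),"c3.png")
E
```

```text
[ 0.52302715 -0.17081378  0.08658588] 0.027546990260685574 [-0.58982982 -0.75573327 -0.79959834]
```

View pics/c3.png

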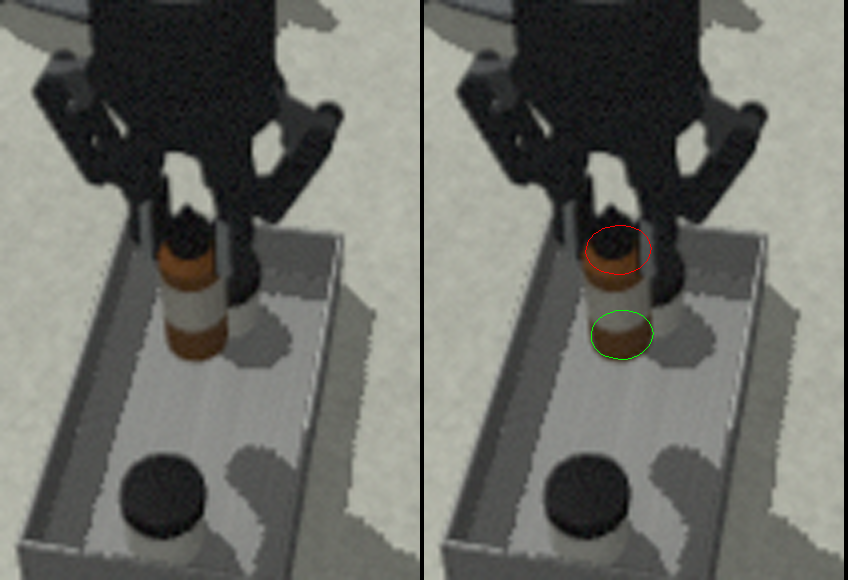

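Bottle is lifted upright. The lower crop shows its base at (197,350), and the modelled ring matches. Next I refine the cup's position by matching its bright rim in both pictures.

```bash
cat > cup.py <<'E'
from h import *
def samp(p,g,x,y,z,r):
    a=np.linspace(0,2*np.pi,60)
    q=np.array([proj(p,(x+r*np.cos(b),y+r*np.sin(b),z)) for b in a],np.float32)
    return cv2.remap(g,q[:,:1],q[:,1:],cv2.INTER_LINEAR).mean()
def fit(p,c):
    g=p["color"].mean(2).astype(np.float32); s=[]
    for dx in np.arange(-.009,.0091,.001):
        for dy in np.arange(-.009,.0091,.001):
            x,y=c[0]+dx,c[1]+dy
            s.append((samp(p,g,x,y,.055,.0205)-.5*samp(p,g,x,y,.055,.0155)-.5*samp(p,g,x,y,.055,.026),x,y))
    s.sort(reverse=True); return np.round(s[:4],4)
E
python3 - <<'E'
from cup import *
for n in("top","side"):
    p=snap(n); print(n,fit(p,(.512,.150)))
    for k in("pocket","handle","front"):
        print(k,[(np.round(onz(p,d["location"][::-1],dict(pocket=.035,handle=.148,front=.034)[k])[:2],4),round(d["conf"],2)) for d in robot.tip_of(k,p)[:2]])
    if n=="top": save(p,"top1.png")
E
```

```text
top [[34.5981  0.514   0.151 ]
 [33.3663  0.515   0.151 ]
 [33.0413  0.514   0.15  ]
 [31.7801  0.515   0.15  ]]
pocket [(array([0.5162, 0.1445]), 0.75)]
handle [(array([0.5298, 0.2323]), 0.98)]
front [(array([0.4485, 0.2067]), 0.89)]
side [[3.5035 0.504  0.159 ]
 [3.2144 0.504  0.158 ]
 [3.1734 0.503  0.159 ]
 [3.0935 0.521  0.15  ]]
pocket [(array([0.5181, 0.1553]), 0.58)]
handle []
front [(array([0.4506, 0.1961]), 0.91)]
```

Call:
{"fn": "apply_moves", "kwargs": {"rows": [[[0,0,0.03],[0,0,0]],[[0,0.01,0.03],[0,0,0]],[[0,0.02,0],[0,0,0.02]],[[0,0.03,0],[0,0,0.03]],[[0,0.03,0],[0,0,0.03]]]}}

```text
t: 7.4
tool_pos: [0.5227, -0.08, 0.1459]
tcp_rot: [[0.38, 0.925, 0.0], [0.925, -0.38, -0.0], [0.0, 0.0, -1.0]]
force: [0.0, 0.3, -1.3]
finger_gap: 0.0276
finger_force: 29.8
```

Call:
{"fn": "apply_moves", "kwargs": {"rows": [[[-0.002,0.03,0],[0,0,0.03]],[[-0.002,0.03,0],[0,0,0.03]],[[-0.002,0.03,0],[0,0,0.03]],[[-0.002,0.03,0],[0,0,0.03]],[[-0.002,0.03,0],[0,0,0]]]}}

```text
t: 7.9
tool_pos: [0.5125, 0.0705, 0.1458]
tcp_rot: [[0.266, 0.964, 0.0], [0.964, -0.266, 0.0], [0.0, 0.0, -1.0]]
force: [0.9, 0.3, 0.5]
finger_gap: 0.0276
finger_force: 29.8
```

Call:
{"fn": "apply_moves", "kwargs": {"rows": [[[0,0.03,0],[0,0,0]],[[0,0.03,0],[0,0,0]],[[0,0.015,-0.02],[0,0,0]],[[0,0.005,-0.02],[0,0,0]],[[0,0,0],[0,0,0]]]}}

```text
t: 8.4
tool_pos: [0.5114, 0.1497, 0.1031]
tcp_rot: [[0.266, 0.964, -0.004], [0.964, -0.266, -0.001], [-0.002, -0.004, -1.0]]
force: [-0.5, -0.7, -0.9]
finger_gap: 0.0277
finger_force: 29.8
```

```bash
python3 - <<'E'
from h import *
o=robot.observe();print(o["tool_pos"],o["finger_gap"],o["force"])
x,y,z=o["tool_pos"]; b=z-.023
p=snap("side"); q=snap("top")
ob=[(x,y,b,.015,(0,255,0)),(.513,.150,.055,.0205,(0,0,255))]
bx=[((235,110,345,215),3.5)]
pad(ov(p,bx,[],0)+ov(p,bx,ob,0),"c4.png")
E
```

```text
[0.51144797 0.14968364 0.10312348] 0.027704384398433868 [-0.52936255 -0.71582386 -0.94063779]
```

View pics/c4.png

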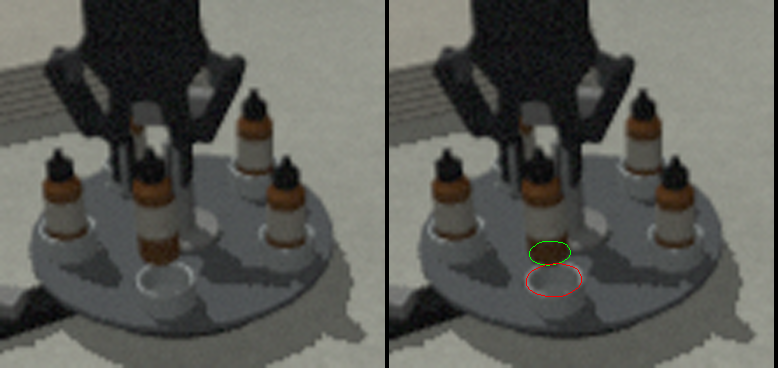

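Side crop: the bottle base at (158,258) is above the cup rim at (165,279), and the cup lies about 2 mm further in +x. Correcting and lowering.

Call:
{"fn": "apply_moves", "kwargs": {"rows": [[[0.0025,0.001,-0.01],[0,0,0]],[[0,0,-0.01],[0,0,0]],[[0,0,0],[0,0,0]]]}}

```text
t: 8.8
tool_pos: [0.5148, 0.1498, 0.0843]
tcp_rot: [[0.267, 0.964, -0.002], [0.964, -0.267, -0.0], [-0.001, -0.002, -1.0]]
force: [-0.2, 0.6, -0.2]
finger_gap: 0.0279
finger_force: 29.8
```

Call:
{"fn": "apply_moves", "kwargs": {"rows": [[[0,0,-0.006],[0,0,0]],[[0,0,-0.006],[0,0,0]],[[0,0,0],[0,0,0]]]}}

```text
t: 9.1
tool_pos: [0.5153, 0.1502, 0.0734]
tcp_rot: [[0.267, 0.964, -0.0], [0.964, -0.267, 0.0], [0.0, -0.0, -1.0]]
force: [1.0, -0.3, -0.7]
finger_gap: 0.0281
finger_force: 31.0
```

Call:
{"fn": "apply_moves", "kwargs": {"rows": [[[-0.001,0.0005,-0.005],[0,0,0]],[[0,0,-0.005],[0,0,0]],[[0,0,0],[0,0,0]]]}}

```text
t: 9.4
tool_pos: [0.5138, 0.1507, 0.0627]
tcp_rot: [[0.267, 0.964, -0.001], [0.964, -0.267, -0.0], [-0.001, -0.001, -1.0]]
force: [0.3, -0.5, -0.5]
finger_gap: 0.0278
finger_force: 31.0
```

Call:
{"fn": "apply_moves", "kwargs": {"rows": [[[0,0,-0.003],[0,0,0]],[[0,0,0],[0,0,0]]]}}

```text
t: 9.6
tool_pos: [0.5142, 0.1507, 0.0604]
tcp_rot: [[0.267, 0.964, -0.0], [0.964, -0.267, -0.0], [-0.0, -0.0, -1.0]]
force: [0.0, 0.3, -0.7]
finger_gap: 0.0274
finger_force: 31.0
```

```bash
python3 - <<'E'
from h import *
p=snap("side"); bx=[((235,110,345,215),6)]
pad(ov(p,bx,[],0),"c5.png")
E
```

```text
(no output)
```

View pics/c5.png

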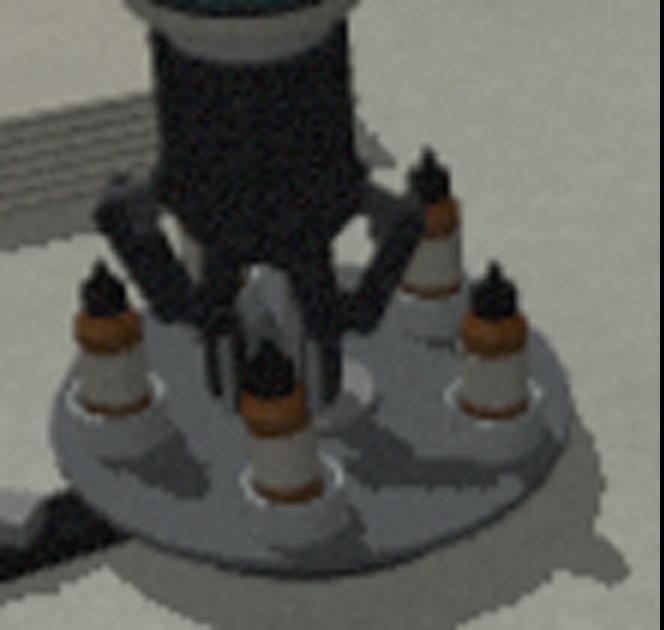

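The bottle is inside the cup: body at (284,470), ring centre at (294,475). It sits slightly to the -x side, so I'll nudge it +2 mm and lower to contact.

Call:
{"fn": "apply_moves", "kwargs": {"rows": [[[0.002,0,-0.001],[0,0,0]],[[0,0,-0.0015],[0,0,0]],[[0,0,0],[0,0,0]]]}}

```text
t: 9.95
tool_pos: [0.5164, 0.1507, 0.0582]
tcp_rot: [[0.267, 0.964, 0.0], [0.964, -0.267, -0.0], [-0.0, 0.0, -1.0]]
force: [0.3, 0.1, -0.9]
finger_gap: 0.0277
finger_force: 31.1
```

Call:
{"fn": "apply_moves", "kwargs": {"rows": [[[0,0,-0.0015],[0,0,0]],[[0,0,0],[0,0,0]]]}}

```text
t: 10.15
tool_pos: [0.517, 0.151, 0.0579]
tcp_rot: [[0.267, 0.964, 0.002], [0.964, -0.267, 0.0], [0.001, 0.002, -1.0]]
force: [0.1, -0.9, 8.6]
finger_gap: 0.0277
finger_force: 31.9
```

Contact with the cup floor (8.6 N). Releasing.

Call:
{"fn": "apply_moves", "kwargs": {"rows": [[[0,0,0.0005],[0,0,0]],[[0,0,0],[0,0,0]],[[0,0,0],[0,0,0]],[[0,0,0],[0,0,0]],[[0,0,0],[0,0,0]]], "hand": 0.055}}

```text
t: 10.65
tool_pos: [0.5162, 0.1507, 0.0572]
tcp_rot: [[0.267, 0.964, -0.0], [0.964, -0.267, -0.0], [-0.0, -0.0, -1.0]]
force: [-0.2, 0.6, -0.2]
finger_gap: 0.0551
finger_force: 0.0
```

Call:
{"fn": "apply_moves", "kwargs": {"rows": [[[0,0,0.01],[0,0,0]],[[0,0,0.03],[0,0,0]],[[0,0,0.04],[0,0,0]],[[0,0,0.04],[0,0,0]],[[0,0,0.04],[0,0,0]]]}}

```text
t: 11.15
tool_pos: [0.516, 0.1507, 0.2198]
tcp_rot: [[0.267, 0.964, 0.001], [0.964, -0.267, 0.0], [0.0, 0.0, -1.0]]
force: [0.3, 0.3, 0.5]
finger_gap: 0.0552
finger_force: 0.0
```

Call:
{"fn": "apply_moves", "kwargs": {"rows": [[[-0.04,-0.01,0],[0,0,0]],[[-0.04,-0.04,0],[0,0,0]],[[0,-0.04,0],[0,0,0]],[[0,-0.04,0],[0,0,0]],[[0,0,0],[0,0,0]]]}}

```text
t: 11.65
tool_pos: [0.4406, 0.0221, 0.2184]
tcp_rot: [[0.27, 0.963, 0.002], [0.963, -0.27, -0.001], [-0.0, 0.002, -1.0]]
force: [-0.0, -0.0, -0.5]
finger_gap: 0.0548
finger_force: 0.0
```

```bash
python3 - <<'E'
from h import *
A=np.array([.5335,.2355])
def pol(d,r): return A+r*np.array([np.cos(np.radians(d)),np.sin(np.radians(d))])
p=snap("side"); q=snap("top"); bx=[((235,110,345,215),3.3)]
print(robot.observe()["tool_pos"])
o=[(*A,.034,.122,(0,255,255)),(*pol(200,.15),.03,.003,(0,0,255)),(*A,.148,.003,(0,0,255))]
for k in range(5): o.append((*pol(256+72*k,.09),.113,.0105,(0,255,0)))
pad(ov(p,bx,[],0)+ov(q,[((135,155,265,300),3)],o,0),"c6.png")
for n,p in(("top",q),("side",p)):
  for k,z in dict(pocket=.035,handle=.148,front=.034,carousel=0,foot=0,bottle=.035).items():
    print(n,k,[(np.round(onz(p,d["location"][::-1],z)[:2],4),round(d["conf"],2)) for d in robot.tip_of(k,p)[:2]])
E
```

```text
[0.44091751 0.02482449 0.21807075]
top pocket [(array([0.5218, 0.1459]), 0.71)]
top handle [(array([0.5319, 0.2352]), 0.81)]
top front [(array([0.4483, 0.201 ]), 0.57)]
top carousel [(array([0.5314, 0.2388]), 0.64)]
top foot [(array([0.53  , 0.2317]), 0.78)]
top bottle [(array([0.5278, 0.1482]), 0.67)]
side pocket [(array([0.5194, 0.1546]), 0.64)]
side handle [(array([0.5333, 0.2478]), 0.97), (array([0.4488, 0.0462]), 0.18)]
side front [(array([0.4489, 0.1978]), 0.98), (array([ 0.539 , -0.1353]), 0.56)]
side carousel [(array([0.5312, 0.2186]), 0.67)]
side foot [(array([0.5235, 0.1951]), 0.25)]
side bottle [(array([0.5127, 0.1589]), 0.82)]
```

View pics/c6.png

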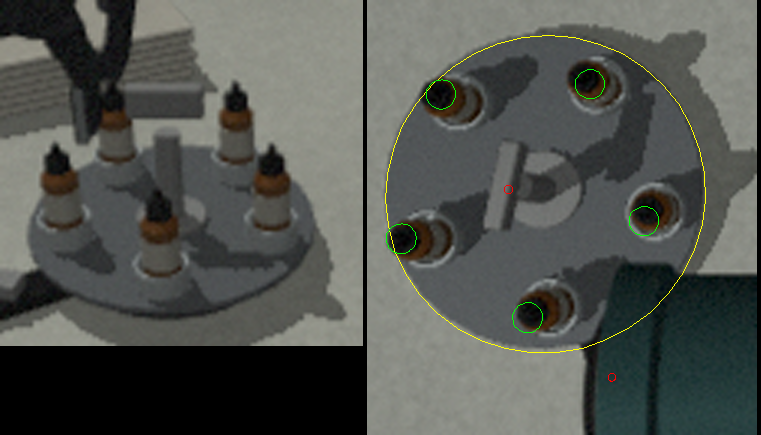

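The bottle stands upright in the cup: body at (160,250) in the side crop, cap at (651,209) in the top crop. Next I fit the axis, carousel angle and pointer angle numerically.

```bash
cat > fit.py <<'E'
from cup import *
from scipy.optimize import minimize
def carfit(p,x0,ks=range(5)):
    g=cv2.GaussianBlur(p["color"].mean(2).astype(np.float32),(0,0),.8)
    def f(v):
        s=0
        for k in ks:
            a=np.radians(v[2]*100+72*k); x,y=v[0]+.09*np.cos(a),v[1]+.09*np.sin(a)
            s+=.5*samp(p,g,x,y,.112,.006)-.5*samp(p,g,x,y,.112,.014)
            s+=samp(p,g,x,y,.055,.0275)-samp(p,g,x,y,.055,.0205)
        return s
    best=min((minimize(f,[x0[0],x0[1],(x0[2]+d)/100],method="Nelder-Mead",options=dict(initial_simplex=[[x0[0],x0[1],(x0[2]+d)/100],[x0[0]+.004,x0[1],(x0[2]+d)/100],[x0[0],x0[1]+.004,(x0[2]+d)/100],[x0[0],x0[1],(x0[2]+d+4)/100]])) for d in(-3,0,3)),key=lambda r:r.fun)
    return best.x*[1,1,100],best.fun
E
python3 - <<'E'
from fit import *
p=snap("top"); r=carfit(p,(.533,.235,256),ks=range(5)); print(r)
p0=dict(p); p0["color"]=cv2.imread("pics/top0.png")[:,:,::-1]
r0=carfit(p0,(.533,.235,256),ks=(1,2,3,4)); print(r0)
s=snap("side"); print("side",carfit(s,(.533,.235,256)))
g=p0["color"].max(2); x0,y0=205,265
w=(g[y0:290,x0:232]>g[y0:290,x0:232].max()*.8)&(p0["color"][y0:290,x0:232].mean(2)>95)
n,l,st,c=cv2.connectedComponentsWithStats(w.astype(np.uint8)); print(st,c+[x0,y0])
# arm block mask dark
d=(g<45).astype(np.uint8); d[:255]=0;d[295:]=0;d[:,:195]=0;d[:,240:]=0
print(cv2.minAreaRect(np.argwhere(d)[:,::-1].astype(np.float32)))
ax=r0[0][:2]
for i in range(1,n):
    if st[i,4]>10:
        for z in(.03,.04,.05):
            v=onz(p0,c[i]+[x0,y0],z)[:2]-ax; print(z,v,np.hypot(*v),np.degrees(np.arctan2(v[1],v[0]))%360)
cv2.imwrite("pics/ptr.png",cv2.resize(p0["color"][255:300,195:245,::-1],None,fx=10,fy=10,interpolation=0))
E
```

```text
(array([5.36323880e-01, 2.36713922e-01, 2.58839021e+02]), np.float64(-156.3513641357422))
(array([5.36142034e-01, 2.36577162e-01, 2.56086123e+02]), np.float64(-103.68142700195312))
side (array([5.35258662e-01, 2.36664351e-01, 2.58747216e+02]), np.float64(-121.7838134765625))
[[  0   0  27  25 509]
 [ 22   0   5  15  36]
 [  0   5   8  20  85]
 [  7  14   1   1   1]
 [ 14  14   2   2   2]
 [ 13  18   1   1   1]
 [ 14  18  13   7  41]] [[218.24950884 275.7740668 ]
 [229.83333333 269.83333333]
 [207.11764706 282.22352941]
 [212.         279.        ]
 [219.5        279.5       ]
 [218.         283.        ]
 [227.14634146 287.36585366]]
((212.47079467773438, 269.39739990234375), (41.83745574951172, 19.131553649902344), 58.172550201416016)
0.03 [-0.12000051 -0.083366  ] 0.14611643261062357 214.78823922873266
0.04 [-0.11913485 -0.08485498] 0.14626510244192767 215.46074963940472
0.05 [-0.11826919 -0.08634397] 0.14643388059383317 216.1318020756971
0.03 [-0.14787875 -0.03182192] 0.15126386867883684 192.14424546571763
0.04 [-0.14675446 -0.03378908] 0.15059406623081778 192.96594793814225
0.05 [-0.14563017 -0.03575624] 0.14995551035367527 193.79482024345901
0.03 [-0.15989554 -0.07766686] 0.17776030763058018 205.90746891325279
0.04 [-0.15865978 -0.07920872] 0.17733286720201824 206.5300349314037
0.05 [-0.15742401 -0.08075057] 0.1769264635085366 207.15553518324955
```

```bash
cat > ptr.py <<'E'
from h import *
A=np.array([.536,.2366])
s=np.linspace(-1,1,15); U,V=[m.ravel() for m in np.meshgrid(s,s)]
def score(p,g,phi,h,hs):
    e=np.array([np.cos(phi),np.sin(phi)]); n=np.array([-e[1],e[0]]); d1=(e+n)/2**.5; d2=(e-n)/2**.5
    def m(k):
        q=np.array([proj(p,(*(A+.15*e+k*hs*(u*d1+v*d2)),h)) for u,v in zip(U,V)],np.float32)
        return cv2.remap(g,q[:,:1],q[:,1:],1).ravel()
    edge=np.maximum(abs(U),abs(V))>.99
    return m(.85).mean()-m(1.25)[edge].mean()
def run(p,f):
    p=dict(p); p["color"]=cv2.imread("pics/"+f)[:,:,::-1]; g=p["color"].mean(2).astype(np.float32)
    L=sorted(((score(p,g,np.radians(a),h,hs),a,h,hs) for a in np.arange(190,211,1.) for h in(.03,.036,.042,.048,.054) for hs in(.008,.01,.012)),reverse=True)
    print(f,np.round(L[:6],3).tolist())
if __name__=="__main__":
    run(snap("top"),"top0.png"); run(snap("side"),"side0.png")
    for k in("top","side"):
        p=dict(snap(k))
        for d in robot.tip_of("front",p)[:1]:
            v=onz(p,d["location"][::-1],.034)[:2]-A; print(k,v,np.degrees(np.arctan2(v[1],v[0]))%360)
E
python3 ptr.py
```

```text
top0.png [[65.978, 201.0, 0.036, 0.01], [65.531, 201.0, 0.036, 0.012], [65.044, 202.0, 0.048, 0.01], [64.831, 201.0, 0.042, 0.01], [64.499, 200.0, 0.03, 0.012], [64.385, 200.0, 0.03, 0.01]]
side0.png [[24.103, 202.0, 0.03, 0.008], [23.24, 202.0, 0.03, 0.01], [21.526, 201.0, 0.03, 0.01], [21.504, 203.0, 0.03, 0.008], [21.436, 203.0, 0.03, 0.01], [21.373, 201.0, 0.03, 0.008]]
top [-0.08221959 -0.03255244] 201.59963846506588
side [-0.09533167 -0.03679864] 201.10690968369798
```

Axis (0.536, 0.2366), carousel at 258.8°, pointer at about 201.3°, so the turn is -57.5°. Moving over the handle with the fingers at 78.8°.

Call:
{"fn": "apply_moves", "kwargs": {"rows": [[[0.007,0.016,0],[0,0,0.127]],[[0.007,0.016,0],[0,0,0.127]],[[0.007,0.016,0],[0,0,0.127]],[[0.007,0.016,0],[0,0,0.127]],[[0.007,0.016,0],[0,0,0.127]]]}}

```text
t: 13.25
tool_pos: [0.4762, 0.1061, 0.2173]
tcp_rot: [[-0.362, 0.932, 0.0], [0.932, 0.362, -0.0], [-0.0, 0.0, -1.0]]
force: [0.3, 0.0, 0.6]
finger_gap: 0.055
finger_force: 0.0
```

Call:
{"fn": "apply_moves", "kwargs": {"rows": [[[0.007,0.016,0],[0,0,0.127]],[[0.007,0.016,0],[0,0,0.127]],[[0.007,0.016,0],[0,0,0.127]],[[0.007,0.016,0],[0,0,0.127]],[[0.007,0.016,0],[0,0,0.127]]]}}

```text
t: 13.75
tool_pos: [0.5112, 0.1861, 0.2173]
tcp_rot: [[-0.844, 0.536, -0.0], [0.536, 0.844, -0.0], [-0.0, -0.0, -1.0]]
force: [-0.1, -0.2, 0.2]
finger_gap: 0.0549
finger_force: 0.0
```

Call:
{"fn": "apply_moves", "kwargs": {"rows": [[[0.008,0.017,0],[0,0,0.127]],[[0.008,0.017,0],[0,0,0.127]],[[0.008,0.017,0],[0,0,0.127]],[[0,0,0],[0,0,0]],[[0,0,0],[0,0,0]]]}}

```text
t: 14.25
tool_pos: [0.5348, 0.2363, 0.217]
tcp_rot: [[-0.982, 0.191, -0.001], [0.191, 0.982, -0.0], [0.0, -0.001, -1.0]]
force: [-0.7, -0.1, 0.3]
finger_gap: 0.0548
finger_force: 0.0
```

Call:
{"fn": "apply_moves", "kwargs": {"rows": [[[0.001,0,-0.03],[0,0,0]],[[0,0,-0.03],[0,0,0]],[[0,0,-0.017],[0,0,0]],[[0,0,-0.01],[0,0,0]],[[0,0,0],[0,0,0]]]}}

```text
t: 14.75
tool_pos: [0.5356, 0.236, 0.1296]
tcp_rot: [[-0.982, 0.19, -0.001], [0.19, 0.982, -0.0], [0.001, -0.001, -1.0]]
force: [0.2, -0.6, 0.1]
finger_gap: 0.0547
finger_force: 0.0
```

Call:
{"fn": "apply_moves", "kwargs": {"rows": [[[0,0,0],[0,0,0]],[[0,0,0],[0,0,0]],[[0,0,0],[0,0,0]]], "hand": 0.024}}

```text
t: 15.05
tool_pos: [0.5364, 0.2366, 0.1314]
tcp_rot: [[-0.982, 0.189, 0.001], [0.189, 0.982, 0.001], [-0.001, 0.001, -1.0]]
force: [0.3, -0.0, 0.7]
finger_gap: 0.0238
finger_force: 0.0
```

Call:
{"fn": "apply_moves", "kwargs": {"rows": [[[0,0,0],[0,0,0]],[[0,0,0],[0,0,0]],[[0,0,0],[0,0,0]],[[0,0,0],[0,0,0]]], "hand": 0.005, "grip_force": 30}}

```text
t: 15.45
tool_pos: [0.5359, 0.2364, 0.1303]
tcp_rot: [[-0.982, 0.189, -0.0], [0.189, 0.982, -0.0], [0.0, -0.0, -1.0]]
force: [-0.3, -0.3, -0.4]
finger_gap: 0.0046
finger_force: 0.0
```

```bash
python3 - <<'E'
from fit import *
print(robot.observe()["ft_torque"]); s=snap("side"); print("side",carfit(s,(.5355,.2366,258),ks=(0,1,4)))
print([(d["bbox"],d["conf"]) for d in robot.recognise("bottle",s)])
E
```

```text
[ 0.01592376 -0.02689762  0.00505315]
side (array([5.35368491e-01, 2.36793419e-01, 2.58844034e+02]), np.float64(-86.56316375732422))
[([282.0, 181.8, 10.4, 24.7], 0.82)]
```

The fingers closed past the bar (gap 4.6 mm), so the pad tips sit higher than nominal, which fits the earlier cap grip. I'll reopen, go lower and try again.

Call:
{"fn": "apply_moves", "kwargs": {"rows": [[[0,0,0],[0,0,0]],[[0,0,0],[0,0,0]],[[0,0,0],[0,0,0]],[[0,0,0],[0,0,0]]], "hand": 0.055}}

```text
t: 15.95
tool_pos: [0.536, 0.2364, 0.1303]
tcp_rot: [[-0.982, 0.189, 0.0], [0.189, 0.982, 0.0], [-0.0, 0.0, -1.0]]
force: [0.7, -0.8, 0.9]
finger_gap: 0.0548
finger_force: 0.0
```

Call:
{"fn": "apply_moves", "kwargs": {"rows": [[[0,0,-0.006],[0,0,0]],[[0,0,-0.006],[0,0,0]],[[0,0,-0.006],[0,0,0]],[[0,0,0],[0,0,0]]]}}

```text
t: 16.35
tool_pos: [0.5355, 0.2362, 0.1109]
tcp_rot: [[-0.982, 0.189, -0.002], [0.189, 0.982, -0.001], [0.001, -0.001, -1.0]]
force: [0.1, 0.4, -0.1]
finger_gap: 0.0548
finger_force: 0.0
```

Call:
{"fn": "apply_moves", "kwargs": {"rows": [[[0,0,0],[0,0,0]],[[0,0,0],[0,0,0]],[[0,0,0],[0,0,0]],[[0,0,0],[0,0,0]]], "hand": 0.009}}

```text
t: 16.75
tool_pos: [0.5364, 0.2381, 0.1129]
tcp_rot: [[-0.982, 0.188, 0.002], [0.188, 0.982, 0.003], [-0.001, 0.004, -1.0]]
force: [4.1, 14.6, -1.3]
finger_gap: 0.0131
finger_force: 36.3
```

Gap is 13.1 mm, so the bar is gripped. I'll relieve the 14 N side force, then turn slowly.

Call:
{"fn": "apply_moves", "kwargs": {"rows": [[[0.0005,0.0015,0],[0,0,0]],[[0,0,0],[0,0,0]]], "grip_force": 45}}

```text
t: 16.95
tool_pos: [0.5364, 0.2381, 0.1129]
tcp_rot: [[-0.982, 0.188, 0.0], [0.188, 0.982, -0.0], [-0.0, 0.0, -1.0]]
force: [-3.8, 0.4, 5.1]
finger_gap: 0.0127
finger_force: 46.3
```

Call:
{"fn": "apply_moves", "kwargs": {"rows": [[[0,0,0],[0,0,-0.015]],[[0,0,0],[0,0,-0.03]],[[0,0,0],[0,0,-0.04]],[[0,0,0],[0,0,-0.03]],[[0,0,0],[0,0,-0.015]]]}}

```text
t: 17.45
tool_pos: [0.5364, 0.238, 0.1129]
tcp_rot: [[-0.949, 0.316, 0.0], [0.316, 0.949, 0.0], [0.0, 0.0, -1.0]]
force: [-4.3, 1.0, 4.5]
finger_gap: 0.0132
finger_force: 46.3
```

```bash
python3 - <<'E'
from fit import *
o=robot.observe(); print(o["force"],o["ft_torque"],o["finger_gap"]); s=snap("side"); print("side",carfit(s,(.5355,.2366,252),ks=(0,1,4)))
print([(d["bbox"],d["conf"]) for d in robot.recognise("bottle",s)])
E
```

```text
[-4.33606458  0.97099323  4.54090845] [-0.14773727  0.7565749  -0.06312024] 0.013237143428076822
side (array([5.35296551e-01, 2.36681087e-01, 2.51426772e+02]), np.float64(-74.46356201171875))
[([276.4, 181.6, 12.5, 27.2], 0.62)]
```

The carousel follows (251.4° now). Continuing.

Call:
{"fn": "apply_moves", "kwargs": {"rows": [[[0,0,0],[0,0,-0.02]],[[0,0,0],[0,0,-0.035]],[[0,0,0],[0,0,-0.045]],[[0,0,0],[0,0,-0.045]],[[0,0,0],[0,0,-0.045]]]}}

```text
t: 18.05
tool_pos: [0.5363, 0.238, 0.1129]
tcp_rot: [[-0.872, 0.49, -0.0], [0.49, 0.872, 0.0], [0.0, 0.0, -1.0]]
force: [-4.5, 0.9, 4.6]
finger_gap: 0.0126
finger_force: 46.4
```

Call:
{"fn": "apply_moves", "kwargs": {"rows": [[[0,0,0],[0,0,-0.045]],[[0,0,0],[0,0,-0.045]],[[0,0,0],[0,0,-0.045]],[[0,0,0],[0,0,-0.045]],[[0,0,0],[0,0,-0.045]]]}}

```text
t: 18.55
tool_pos: [0.5363, 0.238, 0.1129]
tcp_rot: [[-0.741, 0.672, -0.0], [0.672, 0.741, 0.0], [0.0, -0.0, -1.0]]
force: [-4.6, 0.1, 5.1]
finger_gap: 0.0128
finger_force: 46.4
```

Call:
{"fn": "apply_moves", "kwargs": {"rows": [[[0,0,0],[0,0,-0.045]],[[0,0,0],[0,0,-0.045]],[[0,0,0],[0,0,-0.045]],[[0,0,0],[0,0,-0.045]],[[0,0,0],[0,0,-0.045]]]}}

```text
t: 19.05
tool_pos: [0.5362, 0.2379, 0.1129]
tcp_rot: [[-0.572, 0.82, -0.0], [0.82, 0.572, -0.0], [0.0, -0.0, -1.0]]
force: [-5.6, -0.6, 5.8]
finger_gap: 0.0124
finger_force: 46.5
```

Call:
{"fn": "apply_moves", "kwargs": {"rows": [[[0,0,0],[0,0,-0.045]],[[0,0,0],[0,0,-0.045]],[[0,0,0],[0,0,-0.035]],[[0,0,0],[0,0,-0.02]],[[0,0,0],[0,0,-0.01]]]}}

```text
t: 19.55
tool_pos: [0.5362, 0.2379, 0.1129]
tcp_rot: [[-0.44, 0.898, -0.0], [0.898, 0.44, -0.0], [0.0, -0.0, -1.0]]
force: [-6.1, -0.8, 7.0]
finger_gap: 0.013
finger_force: 46.5
```

```bash
python3 - <<'E'
from fit import *
o=robot.observe(); R=np.array(o["tcp_rot"]); print(o["force"],o["ft_torque"],o["finger_gap"],"yaw",np.degrees(np.arctan2(R[1,1],R[0,1])),np.abs(o["qvel"]).max())
s=snap("side"); t=snap("top")
for ks in((0,1,4),(0,1,2),(0,1,2,3,4)): print("side",carfit(s,(.5355,.2366,202),ks=ks),"top",carfit(t,(.536,.2366,202),ks=ks))
for p in(s,t): print([(d["bbox"],d["conf"],onz(p,d["bbox"][:2],.08)) for d in robot.recognise("bottle",p)[:3]])
for p in(s,t):
  for k,z in(("pocket",.035),("front",.034)): print(k,[np.round(onz(p,d["location"][::-1],z)[:2],4) for d in robot.tip_of(k,p)[:1]])
E
```

```text
[-6.07291859 -0.82983301  6.99320008] [-0.18443305  1.1869137   0.06466898] 0.013040236398590404 yaw 26.075480532146788 0.08871093004789493
side (array([  0.53555379,   0.2358782 , 204.90398706]), np.float64(-63.50872039794922)) top (array([  0.53479114,   0.23746175, 206.808247  ]), np.float64(-82.52799987792969))
side (array([  0.53433769,   0.2370124 , 205.96036436]), np.float64(-86.35652160644531)) top (array([  0.53548966,   0.23745664, 206.2284292 ]), np.float64(-93.42847442626953))
side (array([  0.53492049,   0.23682418, 205.29596747]), np.float64(-114.15507507324219)) top (array([  0.53517553,   0.23723362, 206.63379944]), np.float64(-112.77037048339844))
[([255.7, 173.0, 8.9, 28.2], 0.64, array([0.45139524, 0.20111518, 0.08      ]))]
[([211.4, 254.2, 14.8, 11.7], 0.42, array([0.45481154, 0.18646085, 0.08      ]))]
pocket [array([ 0.5157, -0.1944])]
front [array([0.4514, 0.2006])]
pocket [array([0.4563, 0.2027])]
front [array([0.4501, 0.2026])]
```

```bash
python3 - <<'E'
import ptr; from ptr import *
ptr.A=np.array([.5353,.2369])
P=[]
for n in("top","side"):
    p=dict(snap(n)); p["color"]=cv2.imread(f"pics/{n}0.png")[:,:,::-1]; P.append((p,p["color"].mean(2).astype(np.float32)))
L=[]
for a in np.arange(198,205,.5):
    for h in(.022,.026,.03,.034,.038,.042):
        for hs in(.009,.011):
            s=[score(p,g,np.radians(a),h,hs) for p,g in P]; L.append((s[0]/66+s[1]/25,a,h,hs,*s))
for k in(0,4,5): print(np.round(sorted(L,key=lambda r:-r[k])[:4],3).tolist())
E
```

```text
[[1.907, 200.5, 0.026, 0.011, 70.542, 20.959], [1.892, 200.0, 0.022, 0.011, 71.365, 20.258], [1.86, 200.0, 0.026, 0.011, 69.359, 20.23], [1.847, 200.5, 0.022, 0.011, 67.98, 20.422]]
[[1.892, 200.0, 0.022, 0.011, 71.365, 20.258], [1.907, 200.5, 0.026, 0.011, 70.542, 20.959], [1.693, 200.5, 0.03, 0.011, 70.01, 15.8], [1.273, 201.0, 0.034, 0.011, 69.497, 5.5]]
[[1.668, 202.0, 0.03, 0.009, 45.699, 24.398], [1.688, 201.5, 0.03, 0.009, 48.459, 23.836], [1.625, 200.0, 0.026, 0.009, 44.819, 23.646], [1.554, 202.5, 0.03, 0.009, 41.044, 23.305]]
```

Call:
{"fn": "apply_moves", "kwargs": {"rows": [[[0,0,0],[0,0,-0.02]],[[0,0,0],[0,0,-0.03]],[[0,0,0],[0,0,-0.027]],[[0,0,0],[0,0,-0.015]],[[0,0,0],[0,0,0]]]}}

```text
t: 20.55
tool_pos: [0.5361, 0.2379, 0.1129]
tcp_rot: [[-0.355, 0.935, -0.001], [0.935, 0.355, -0.0], [0.0, -0.0, -1.0]]
force: [-6.7, -0.7, 6.7]
finger_gap: 0.0126
finger_force: 46.5
```

```bash
python3 - <<'E'
from fit import *
o=robot.observe(); R=np.array(o["tcp_rot"]); print(o["force"],o["finger_gap"],o["finger_force"],"yaw",np.degrees(np.arctan2(R[1,1],R[0,1])),o["t"])
s=snap("side"); t=snap("top")
print("side",carfit(s,(.5353,.2369,200)),"top",carfit(t,(.5353,.2369,200)))
for k,z in(("bottle",.035),("jar1",.003)):
  for p in(s,t): print(k,[(np.round(onz(p,d["location"][::-1],z)[:2],4),round(d["conf"],2)) for d in robot.tip_of(k,p)[:3]])
print([d["bbox"] for d in robot.recognise("bottle",s)[:2]])
E
```

```text
[-6.69415684 -0.72518453  6.71004367] 0.012567413401045516 46.50164544582367 yaw 20.814502547690612 20.55
side (array([  0.53407414,   0.23599012, 200.64339565]), np.float64(-132.2362060546875)) top (array([  0.53575764,   0.23696745, 201.01097503]), np.float64(-103.68002319335938))
bottle [(array([0.4527, 0.2258]), 0.73)]
bottle [(array([0.4483, 0.2017]), 0.66)]
jar1 [(array([ 0.3657, -0.1998]), 0.92), (array([ 0.5408, -0.1079]), 0.89), (array([ 0.4929, -0.2409]), 0.73)]
jar1 [(array([ 0.3598, -0.1962]), 0.85), (array([ 0.4986, -0.236 ]), 0.82), (array([ 0.5573, -0.1113]), 0.48)]
[[254.2, 171.4, 9.9, 29.7]]
```

```bash
python3 -c "
from rig import robot
print(robot.sign_off())"
```

```text
the job is handed in; nothing more can be done
None
```

The job is handed in at 20.6 s: the bottle was released in the empty cup and turned to about 200.8° (pointer measured at about 200.7°), and the gripper still holds the bar handle. Placing the bottle turned the carousel by almost 3°. The final state was checked by measurement only, as all 10 picture views were used.

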